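# Hold a field probe centred in its guide over a chip

## Robot

A 6-joint arm with a two-finger parallel gripper is mounted at the origin on the work surface. World frame = base frame: x ahead of the robot, y to its left, z up, the work surface at z = 0. Lengths are in m, angles in rad, forces in N, time in s.
With the tool pointing down it reaches from about 0.425 to 0.95 m from the base axis. Payload 3.5 kg.
Tool frame: the origin (TCP) lies between the finger pads; the fingertips stand 14 mm ahead of it and the grasp point (between the pads) lies 5 mm behind it (ctrl.tip_extent is the distance from the TCP to the fingertips, in m); x points along the fingers, z is the direction in which the jaws open and shut, and the axes are right-handed (so a half turn about x gives the same grasp; the last joint's range is limited). The gripper opens to 85 mm and grips with 20 to 120 N. Pads are 22 mm wide; open, the fingers measure 114 mm over their backs; the gripper's body (76 mm by 85 mm) begins 54 mm behind the grasp point. The pads swing forward as they close: fully open they stand 13 mm farther back than shut.
Start: joints at [1.109, 0.286, 1.577, -0, 1.279, -0.15], TCP at [0.207, 0.642, 0.211] pointing down, gripper open.
Joint ranges: [-2.77, 2.77], [-0.9, 2.22], [0.21, 2.48], [-1.53, 4.67], [0.24, 2.81], [-2.84, 2.84]. Speed limits (rad/s): [2.79, 2.79, 3.14, 3.14, 3.14, 3.14].

## Interface

Orientations are given as a unit quaternion [x, y, z, w].
In Python, from plant import ctrl gives the robot as it stands.
- The arm moves only by the tool move_arm, never from a script. Its argument "commands" is one flat list of numbers, 4 for each row, row after row: the shift along the tool's x, y, z in units of 25 mm (1.0 is 25 mm), then the turn about the tool's x in units of 5 degrees (1.0 is 5 degrees). A call has 1 to 20 rows; each row shifts and turns the commanded pose from where the row before left it, along the tool's axes as they then stand; what a row does not reach is not made up. A row lasts 1/8 s, in which the tool goes at most 62.5 mm and 10.7 degrees, less where a joint would pass 70% of its speed; a pose out of reach is approached as far as the arm can. A call is refused whole if a number of a shift passes 1 or a number of a turn 1, either way. A call with a gripper value outside its range is refused whole. "jaw" is the finger opening in mm, from 0 to 85.4, set as the call begins (left out, the last holds). The fingers move at their own pace and stop on an object; "force" is the grip in N (left out, the last holds). Time passes only in rows, so rows that do not move let the fingers close. It gives the time, the measured TCP pose, the force and the opening at its end, in the units of the state.
- ctrl.get_state(): the state, without advancing time (a new reading comes with each control period).
- ctrl.read_camera(name): name is "side" or "top"; returns the picture (480x640x3 uint8, red, green, blue); there is no depth.
- ctrl.get_calibration(name): a dict with "camera_matrix" (3x3 intrinsics, pixels), "camera_from_world" (4x4, takes a point from world to camera coordinates). Camera axes: x right, y down, z forward; pixel columns grow to the right and rows downward; lengths in m; the calibration is good to about 2 mm. A picture is of the moment at which its call begins. get_calibration takes no time and is no camera call.
- ctrl.sign_off(): hands the job in, once; it reports no verdict.
The state is a dict: "time": time; "qpos": joint angles; "dq": joint speeds; "joint_efforts": joint torques, N m; "eef_pos": TCP position; "tcp_rot": TCP orientation; "contact_force": force on the tool from outside, world axes, zero at the start; "wrist_torque": the same for the moment, N m; "opening": opening from 0.0 (shut) to 1.0 (fully open).
Only numpy, scipy, OpenCV 4.12 (cv2) and the standard library are available. Lean on these libraries where they do the work, as an engineer would, in place of code of your own. Each camera call takes 0.05 s, during which the arm holds its last target.

## Task

Lift the red-handled field probe up and off its forked hook, then lower its steel stem from above through the round hole in the yellow guide bridge of the test fixture, without the probe ever touching the bore, the bridge or the circuit board. Finish while still holding the probe there, still and upright, the stem centred in the hole and its tip about half-way between the underside of the bridge and the chip below. Leave the spool, the screwdriver and the jar alone.

Things in the scene. Friction and masses are not known exactly. Their poses are not given: they have to be found in the camera images.
- probe_grip (a point): Centre of the handle of the loose, round, cordless field probe. Red handle 22 mm in diameter, reaching 35 mm above and 35 mm below this point; under it a black collar 32 mm in diameter, 6 mm thick; below that a steel stem 8 mm in diameter, 110 mm long; all on one axis, z up along it.
- probe_tip (a point): Lower end of the probe's steel stem, on its axis, 151 mm below probe_grip. z runs up the axis.
- hook (a point): Fixed forked aluminium hook: the point, level with its prong tops (140 mm above the table), over which the probe hangs. Prongs 8 mm wide, 14 mm apart, along x; at -x (26 to 32 mm out) they end in upturned lips 10 mm high; at +x a column 50 mm wide ends level with them. Nothing is higher than the lips: the probe can be lifted straight up, its tip clearing the lips after 120 mm.
- guide_mouth (a point): Centre of the guide hole at the top face of the yellow bridge, 80 mm above the table. Vertical round through hole 20 mm in diameter, 25 mm long: 6 mm of room all round the stem. The bridge is 60 mm along x, 100 mm along y, 25 mm thick. z is up.
- guide_exit (a point): Centre of the guide hole at the underside of the bridge, 55 mm above the table, 25 mm below guide_mouth. z is up.
- chip_top (a point): Centre of the top face of the black 32 mm square chip on the board, straight under the hole, 16 mm above the table, 39 mm below guide_exit. z is up.
- probe: The whole probe, about 80 g, 186 mm long; origin at the tip, z up its axis. At the start it hangs upright (tip 30 mm above the table), the underside of its collar resting on the two prongs of the hook and its stem between them.
- stand: The fixed hook stand; origin on the table under the hook point. Foot plate 120 x 90 mm, 12 mm thick.
- fixture: The fixed test fixture: black base 110 x 130 mm, green circuit board, chip, and the bridge on two feet; origin on the table straight under the hole. Parts beside the bridge stay below 22 mm above the table.
- spool: Bystander: small blue reel standing on end, 48 mm in diameter, 32 mm high; origin at the centre of its underside.
- driver: Bystander: green-handled screwdriver lying on the table, 200 mm long, along its x; origin under its middle.
- jar: Bystander: small amber glass jar, 48 mm in diameter, 60 mm high; origin at the centre of its underside.

How it is judged:
On the way, in this order (a step that is already met when the one before it is completed fails the run):
1. the probe is held clear above the hook (z of probe_tip in the frame of hook above -0.095 m and contact force between probe and stand below 0.3 N and contact force between the fingers and probe above 1 N), for 0.1 s.
2. the tip of the stem is inside the guide hole (horizontal distance between probe_tip and guide_mouth below 0.007 m and z of probe_tip in the frame of guide_mouth below -0.005 m), for 0.1 s.
At the end, for the whole second after the job is handed in: The probe is held still in the fingers, touching nothing else, upright within 0.08 rad; its tip is within 4 mm of the axis of the guide hole, at least 5 mm below the underside of the bridge and at least 5 mm above the chip; spool, screwdriver and jar are within 30 mm of where they were (horizontal distance between probe_tip and guide_mouth below 0.004 m and angle between probe_tip's own z axis and vertical below 0.08 rad and z of probe_tip in the frame of guide_exit below -0.005 m and z of probe_tip in the frame of chip_top above 0.005 m and contact force between the fingers and probe above 1 N and contact force between probe and fixture below 0.3 N and contact force between probe and stand below 0.3 N and linear speed of probe below 0.02 m/s and distance of each of spool, driver, jar from where it was at the start of the episode below 0.03 m); the arm keeps its last pose, push and grip.
It fails at once if the probe touches the test fixture (bore, bridge, board or chip) (contact force between probe and fixture above 0.3 N).
It fails at once if a bystander is moved by 30 mm or more (distance of any of spool, driver, jar from where it was at the start of the episode above 0.03 m).
It also fails if it takes over 45 s, if anything falls off the work surface, if the arm or the gripper's body presses on something with over 40 N, if the wrist force passes 120 N, or if a joint passes its speed limit or range.

## Working session

There is one attempt and no reset: what is moved stays moved. The work goes in short steps, Python scripts to look and compute and a tool call to move; the robot and the scene stay as the last step left them, time stands still between calls to the robot, and variables do not carry over. Pictures are saved under pics/ and viewed, and the job is handed in when it is done.

Besides the shell and the picture viewer there is one more tool, called after "Call:" as name(argument=value, ...) on one line, values as JSON. move_arm: Moves the arm, as the interface text tells. Its arguments: {"type":"object","properties":{"commands":{"type":"array"},"jaw":{"type":"number"},"force":{"type":"number"}},"required":["commands"]}

```bash
mkdir -p pics; ls; cat > h.py <<'E'
import numpy as np,cv2
from plant import ctrl
def snap(n,f):
    im=ctrl.read_camera(n); cv2.imwrite('pics/'+f,im[:,:,::-1]); return im
def proj(n,p):
    c=ctrl.get_calibration(n);K=np.array(c['camera_matrix']);T=np.array(c['camera_from_world'])
    q=K@(T[:3,:3]@np.array(p)+T[:3,3]);return q[:2]/q[2]
def atz(n,u,v,z):
    c=ctrl.get_calibration(n);K=np.array(c['camera_matrix']);T=np.array(c['camera_from_world'])
    R=T[:3,:3];o=-R.T@T[:3,3];d=R.T@np.linalg.inv(K)@np.array([u,v,1.]);return o+d*(z-o[2])/d[2]
E
python3 - <<'E'
from h import *
print(ctrl.get_state())
for n in('side','top'):
    snap(n,n+'0.png');c=ctrl.get_calibration(n);T=np.array(c['camera_from_world']);print(n,np.round(c['camera_matrix'],1).tolist(),np.round(T,3).tolist(),-T[:3,:3].T@T[:3,3])
E
```

```text
pics
{'time': 0.0, 'qpos': array([ 1.10898564e+00,  2.87234875e-01,  1.57818049e+00,  2.41828233e-05,
        1.27862369e+00, -1.49999607e-01]), 'dq': array([ 0.00073463, -0.00128407,  0.0022982 ,  0.00083734,  0.00073313,
        0.00145833]), 'joint_efforts': array([-1.17513857e-03, -4.05971646e+01, -2.92628735e+01, -1.46440962e-04,
        5.67928029e-03,  2.73415701e-06]), 'eef_pos': array([0.20672244, 0.64181615, 0.20939922]), 'tcp_rot': array([-0.41668775,  0.57234522,  0.41590424,  0.57080288]), 'contact_force': array([0.01864396, 0.61761523, 0.31605228]), 'wrist_torque': array([ 0.03367076,  0.01840329, -0.02247228]), 'opening': 0.9973147381822067}
side [[606.1, 0.0, 318.0], [0.0, 606.1, 227.3], [0.0, 0.0, 1.0]] [[0.713, -0.701, -0.017, -0.423], [-0.427, -0.415, -0.803, 0.376], [0.556, 0.58, -0.596, 0.735], [0.0, 0.0, 0.0, 1.0]] [ 0.05390709 -0.56627945  0.73276432]
top [[605.4, 0.0, 319.1], [0.0, 605.4, 238.0], [0.0, 0.0, 1.0]] [[-0.018, -1.0, -0.002, 0.007], [-0.985, 0.018, -0.172, 0.601], [0.172, -0.002, -0.985, 1.159], [0.0, 0.0, 0.0, 1.0]] [ 0.39331949 -0.00221215  1.24459255]
```

View pics/side0.png

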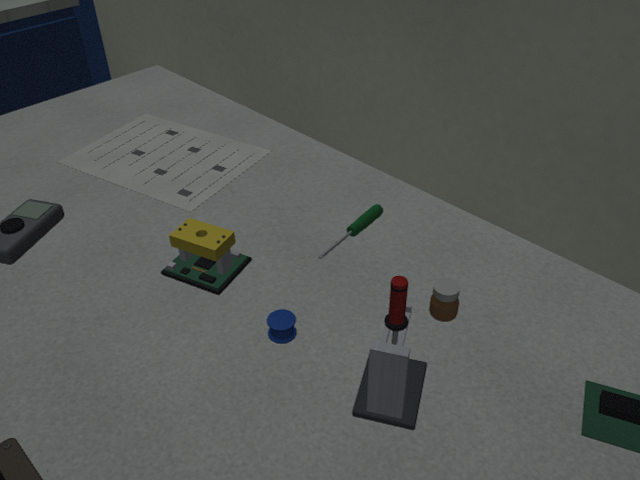

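View pics/top0.png

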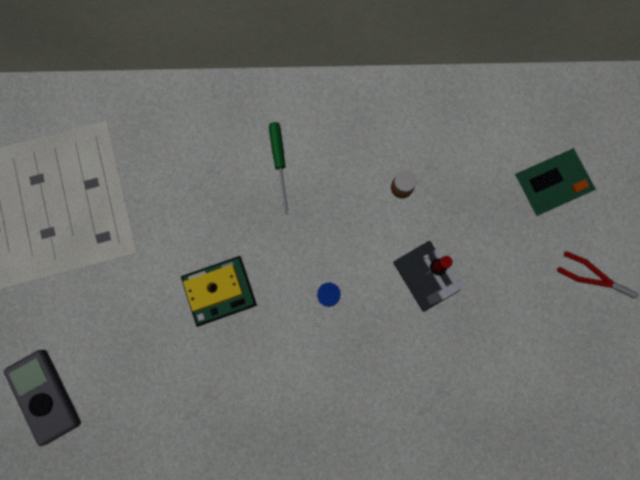

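The side view shows the probe hanging near (398,300), the bridge hole near (201,233), and the jar right behind the probe. In the top view the hole is near (212,287) and the handle near (444,264). I'll enlarge both.

```bash
python3 - <<'E'
import cv2,numpy as np
s=cv2.imread('pics/side0.png');t=cv2.imread('pics/top0.png')
def c(i,x,y,w,h,f): return cv2.convertScaleAbs(cv2.resize(i[y:y+h,x:x+w],None,fx=f,fy=f,interpolation=cv2.INTER_CUBIC),alpha=1.6)
a=np.vstack([np.hstack([c(s,360,265,80,60,5),c(s,160,205,80,60,5)]),np.hstack([c(t,400,235,80,60,5),c(t,175,255,80,60,5)])])
cv2.imwrite('pics/crop0.png',a)
E
```

```text
(no output)
```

View pics/crop0.png

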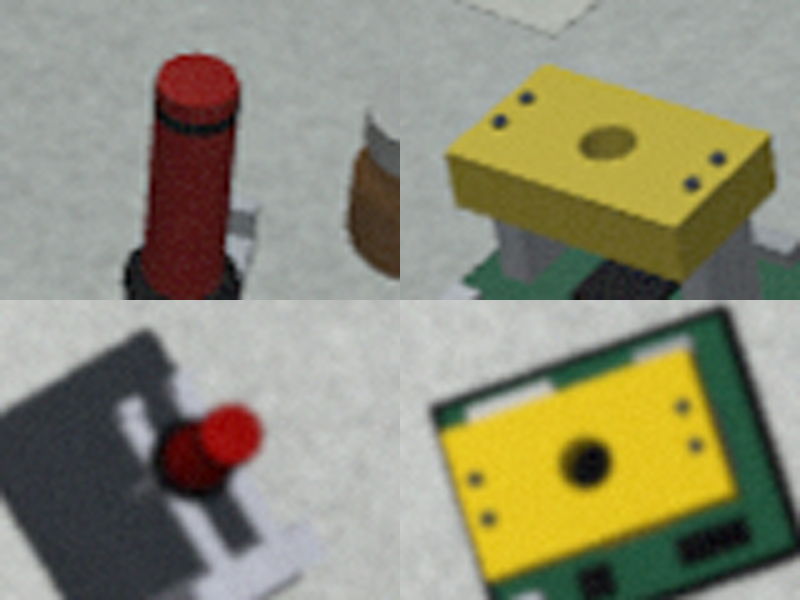

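```bash
python3 - <<'E'
from h import *
print('handle top',atz('side',399.4,280.6,.216),atz('top',446,261.4,.216))
print('hole',atz('side',201,233.2,.08),atz('top',211.6,287.2,.08))
f=lambda x,y:(175+(x-400)/5-.4,255+(y-300)/5-.4)
C=[atz('top',*f(*p),.08)[:2] for p in [(440,432),(689,347),(738,495),(490,582)]]
for i in range(4):d=C[(i+1)%4]-C[i];print(C[i],np.linalg.norm(d),np.degrees(np.arctan2(d[1],d[0])))
print(np.mean(C,0))
# lateral collar; hook direction top crop prong: from(130,410) to (215,570)
g=lambda x,y:(400+x/5-.4,235+(y-300)/5-.4)
a=atz('top',*g(130,410),.14);b=atz('top',*g(205,555),.14);d=b-a;print('hook',a,b,np.degrees(np.arctan2(d[1],d[0])))
print('collar',atz('top',*g(192,457),.146))
for n,p in dict(jar=(403,183),spool=(329,294)).items():print(n,atz('top',*p,.06 if n=='jar' else .032))
R=__import__('scipy.spatial.transform',fromlist=['x']).Rotation.from_quat(ctrl.get_state()['tcp_rot']).as_matrix();print(R)
E
```

```text
handle top [ 0.52845767 -0.21884649  0.216     ] [ 0.52793252 -0.22050035  0.216     ]
hole [0.50396487 0.20732746 0.08      ] [0.50401722 0.20460356 0.08      ]
[0.51702812 0.26071435] 0.10086560315639981 -71.93208909155489
[0.54831099 0.16482247] 0.06080914400038596 -161.59274825120247
[0.49061308 0.14562082] 0.09988583361342286 108.39453200069738
[0.45909326 0.2404031 ] 0.06139214432980149 19.32003648565146
[0.50376136 0.20289018]
hook [ 0.54748024 -0.19955818  0.14      ] [ 0.49352816 -0.22435144  0.14      ] -155.31922150642512
collar [ 0.52889764 -0.22028835  0.146     ]
jar [ 0.70933227 -0.17553883  0.06      ]
spool [ 0.49062404 -0.02197981  0.032     ]
[[-9.85958968e-04 -9.51768187e-01  3.06816469e-01]
 [-1.95085034e-03  3.06817864e-01  9.51766249e-01]
 [-9.99997611e-01  3.39849456e-04 -2.15926712e-03]]
```

Both views agree: the probe axis is at about (0.528, -0.220) and the hole at about (0.504, 0.204). The bridge edges come out at 100 x 61 mm, which matches the given size. I'll rise and travel toward the probe, keeping the tool's yaw.

Call:
move_arm(commands=[-0.5,0,0,0,-1,-0.3,-0.3,0,-1,-1,-1,0,-0.4,-1,-1,0,0,-1,-1,0,0,-1,-1,0,0,-1,-1,0,0,-1,-1,0,0,-1,-1,0,0,-1,-1,0,0,-1,-1,0,0,-1,-1,0,0,-1,-1,0,0,-1,-1,0,0,-1,-1,0,0,-1,-1,0,0,-1,-1,0,0,-1,-1,0,0,-1,-1,0,0,-1,-1,0], jaw=85, force=40)

```text
time: 2.6
eef_pos: [0.5027, 0.0656, 0.2844]
tcp_rot: [-0.417, 0.571, 0.416, 0.572]
contact_force: [-0.2, 0.0, 0.2]
opening: 0.996
```

Call:
move_arm(commands=[0,-0.8,-1,0,0,-0.8,-1,0,0,-0.8,-1,0,0,-0.8,-1,0,0,-0.6,-1,0,0,-0.4,-1,0,0,-0.2,-1,0,0,-0.1,-1,0,0,0,-1,0,0,0,-0.8,0,0,0,-0.5,0,0,0,-0.25,0,0,0,0,0,0,0,0,0])

```text
time: 4.35
eef_pos: [0.5284, -0.2184, 0.2833]
tcp_rot: [-0.416, 0.571, 0.417, 0.571]
contact_force: [0.4, 0.7, 0.5]
opening: 0.991
```

```bash
cat > st.py <<'E'
from h import *
from scipy.spatial.transform import Rotation as Ro
s=ctrl.get_state();R=Ro.from_quat(s['tcp_rot']).as_matrix();print(s['time'],s['eef_pos'],s['contact_force'],s['opening'],np.round(s['qpos'],3));print(np.round(R,4).tolist())
def to(x,y,z): print('units',np.round(R.T@(np.array([x,y,z])-s['eef_pos'])/.025,2))
E
python3 - <<'E'
from st import *
to(.528,-.2197,.176)
snap('side','s1.png');snap('top','t1.png')
E
```

```text
4.35 [ 0.52844925 -0.21835312  0.28329305] [0.41828488 0.68332209 0.528494  ] 0.9908354548922326 [-0.569  0.011  1.753  0.     1.378 -1.829]
[[-0.0, -0.952, 0.3061], [0.0003, 0.3061, 0.952], [-1.0, 0.0001, 0.0003]]
units [ 4.29  0.   -0.06]
```

View pics/s1.png

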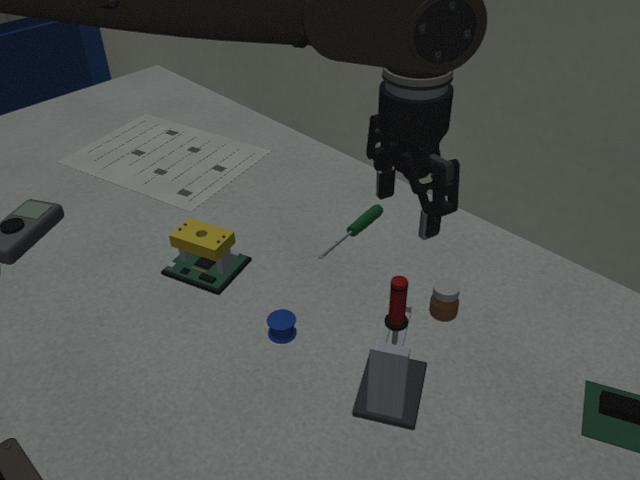

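The side view shows the fingers open straight over the red handle: tips at (385,195) and (430,235), handle top at (399,281). Next I descend and look again before closing.

Call:
move_arm(commands=[0.5,0,0,0,0.75,0,-0.05,0,0.75,0,0,0,0.75,0,0,0,0.75,0,0,0,0.5,0,0,0,0.25,0,0,0,0,0,0,0,0,0,0,0])

```text
time: 5.58
eef_pos: [0.5284, -0.2204, 0.178]
tcp_rot: [-0.417, 0.571, 0.416, 0.572]
contact_force: [1.0, -0.2, 0.8]
opening: 0.997
```

```bash
python3 - <<'E'
from st import *
to(.528,-.2197,.176)
a=snap('side','s2.png');b=snap('top','t2.png')
f=lambda i,x,y:cv2.resize(i[y:y+120,x:x+100],None,fx=4,fy=4,interpolation=3)[:,:,::-1]
cv2.imwrite('pics/c2.png',cv2.convertScaleAbs(np.hstack([f(a,350,220),f(b,400,200)]),alpha=1.6))
E
```

```text
5.575 [ 0.52841388 -0.22038041  0.17798981] [ 1.00007532 -0.15645743  0.79158971] 0.9965362891464308 [-0.572  0.091  1.864 -0.     1.185 -1.831]
[[0.0014, -0.9518, 0.3067], [-0.0009, 0.3067, 0.9518], [-1.0, -0.0016, -0.0004]]
units [0.08 0.02 0.02]
```

View pics/c2.png

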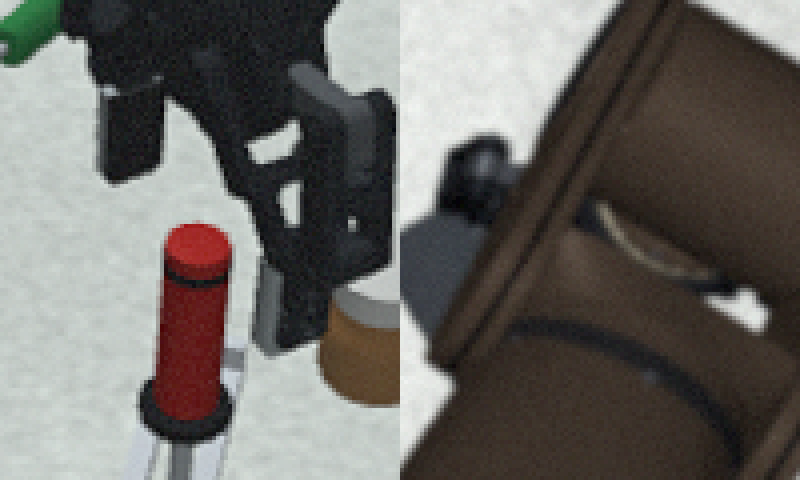

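```bash
python3 - <<'E'
from st import *
z=R[:,2];y=R[:,1];p=s['eef_pos'].copy();p[2]=.177
for k in(-1,1):
  for j in (-1,1):
    print(k,j,(proj('side',p+z*k*.0425+y*j*.011)-[350,220]+.4)*4)
print((proj('side',[.528,-.2197,.177])-[350,220]+.4)*4)
E
```

```text
5.675 [ 0.52836662 -0.22035881  0.17800967] [-0.08773214 -0.24382989 -0.65372528] 0.9929833084586817 [-0.572  0.09   1.865 -0.     1.185 -1.831]
[[0.0014, -0.9518, 0.3068], [-0.0009, 0.3068, 0.9518], [-1.0, -0.0016, -0.0004]]
-1 -1 [297.44808677 407.00773055]
-1 1 [239.06756452 430.47219245]
1 -1 [154.81329781 248.50694906]
1 1 [ 99.46020555 268.73389818]
[192.83329285 335.10935011]
```

```bash
python3 - <<'E'
from st import *
z=R[:,2];y=R[:,1];p=np.array([.5284,-.2184,.2823])
for k in(-1,1):
  for j in (-1,1):
    print(k,j,proj('side',p+z*k*.0425+y*j*.011))
a=cv2.imread('pics/s1.png');cv2.imwrite('pics/c3.png',cv2.convertScaleAbs(cv2.resize(a[100:250,340:480],None,fx=4,fy=4,interpolation=3),alpha=2))
E
```

```text
5.675 [ 0.52836662 -0.22035881  0.17800967] [-0.08773214 -0.24382989 -0.65372528] 0.9929833084586817 [-0.572  0.09   1.865 -0.     1.185 -1.831]
[[0.0014, -0.9518, 0.3068], [-0.0009, 0.3068, 0.9518], [-1.0, -0.0016, -0.0004]]
-1 -1 [430.50967998 256.32175978]
-1 1 [414.70155301 261.98841481]
1 -1 [391.47019628 218.72208451]
1 1 [376.543955   223.55046472]
```

View pics/c3.png

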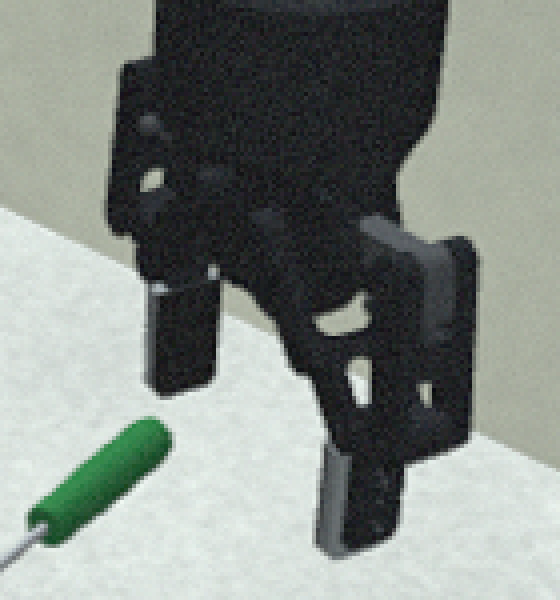

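View pics/s2.png

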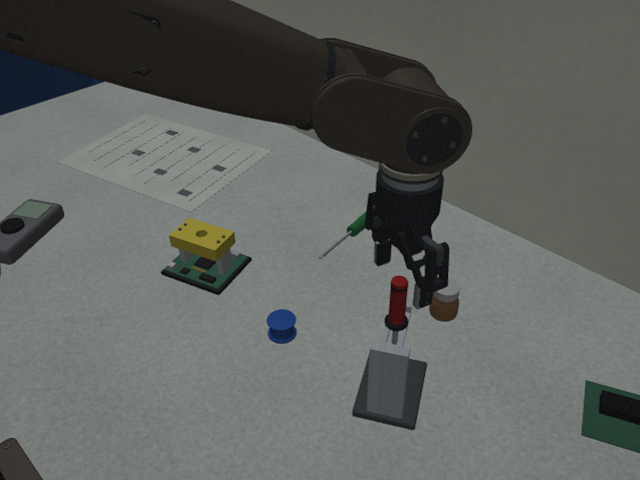

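View pics/t1.png

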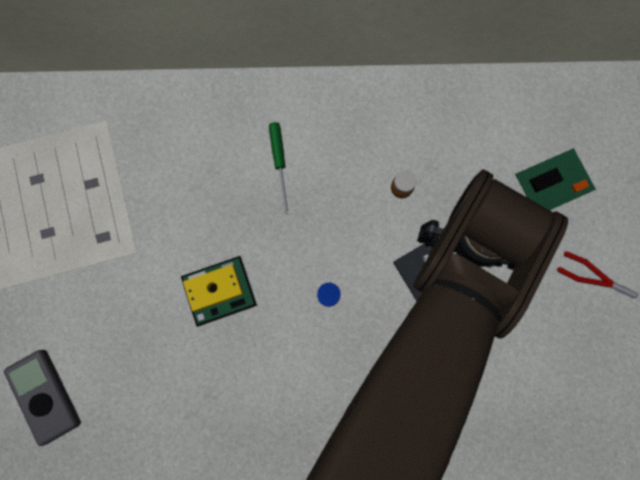

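View pics/t2.png

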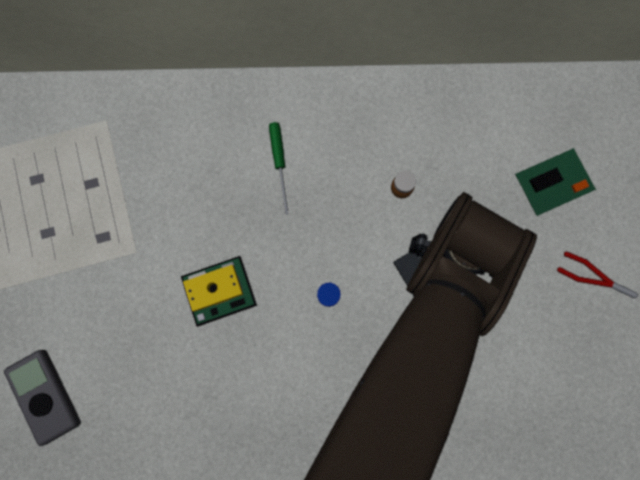

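```bash
python3 - <<'E'
from st import *
print(ctrl.tip_extent)
def tri(us,ut):
    P=[];
    for n in('side','top'):
        c=ctrl.get_calibration(n);P.append(np.array(c['camera_matrix'])@np.array(c['camera_from_world'])[:3])
    X=cv2.triangulatePoints(P[0],P[1],np.array(us,float).reshape(2,1),np.array(ut,float).reshape(2,1));return (X[:3]/X[3]).ravel()
X=tri((371,137),(428,232));print('linkage',X,proj('side',X),proj('top',X))
X=tri((199.4+200,280.6),(446,261.4));print('handle top',X)
p=s['eef_pos']
for h in (.0,.05,.1,.15,.2): 
    q=p+[0,0,h]; print(h,'s2 side',proj('side',q),'top',proj('top',q), 's1 side',proj('side',[.5284,-.2184,.2833+h]),'link top',proj('top',np.array([.5284,-.2184,.2833+h])+R[:,2]*.055))
a=cv2.imread('pics/t1.png');cv2.imwrite('pics/c4.png',cv2.convertScaleAbs(cv2.resize(a[160:310,390:570],None,fx=4,fy=4,interpolation=3),alpha=2.5))
E
```

```text
5.675 [ 0.52836662 -0.22035881  0.17800967] [-0.08773214 -0.24382989 -0.65372528] 0.9929833084586817 [-0.572  0.09   1.865 -0.     1.185 -1.831]
[[0.0014, -0.9518, 0.3068], [-0.0009, 0.3068, 0.9518], [-1.0, -0.0016, -0.0004]]
0.014
linkage [ 0.54341391 -0.1558419   0.39377989] [375.32563619 135.90204057] [425.67178656 234.83148582]
handle top [ 0.52748161 -0.21996416  0.21741903]
0.0 s2 side [398.42513673 302.92291107] top [441.51826235 264.02039134] s1 side [402.59332661 238.68185348] link top [420.14703902 245.73590674]
0.05 s2 side [400.88740049 274.04939316] top [447.35659337 260.19925903] s1 side [405.44755327 204.5615588 ] link top [425.48363071 240.52304048]
0.1 s2 side [403.54915109 242.83661045] top [453.78437098 255.99233952] s1 side [408.55415473 167.42429882] link top [431.42114388 234.72318472]
0.15 s2 side [406.43565498 208.98827815] top [460.89560811 251.33810224] s1 side [411.94815233 126.85141787] link top [438.06713329 228.23127828]
0.2 s2 side [409.57663361 172.15587042] top [468.80543291 246.16119689] s1 side [415.67136141  82.34304267] link top [445.55644952 220.91559701]
```

View pics/c4.png

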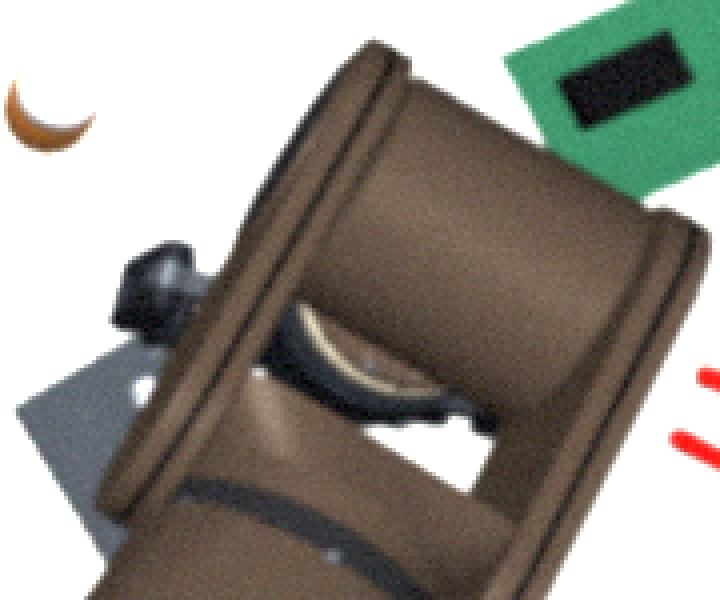

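By the top view the hand is centred over the probe, but the side view puts the fingertips about 30 mm higher than the stated geometry does. I'll go down 12 mm, which is safe under either reading, partly close, and look again.

Call:
move_arm(commands=[0.25,0,0,0,0.25,0,0,0,0,0,0,0,0,0,0,0,0,0,0,0], jaw=45)

```text
time: 6.3
eef_pos: [0.528, -0.2202, 0.1648]
tcp_rot: [-0.416, 0.572, 0.416, 0.572]
contact_force: [0.9, 0.7, -0.1]
opening: 0.528
```

```bash
python3 - <<'E'
from st import *
a=snap('side','s3.png')
f=lambda i,x,y:cv2.resize(i[y:y+120,x:x+160],None,fx=5,fy=5,interpolation=3)[:,:,::-1]
cv2.imwrite('pics/c5.png',cv2.convertScaleAbs(f(a,330,220),alpha=2))
z=R[:,2];y=R[:,1];p=s['eef_pos'].copy();p[2]-=.008
for h in (0,.03):
 for k in(-1,1):
  for j in (-1,1):
    print(h,k,j,(proj('side',p+z*k*.0225+y*j*.011+[0,0,h])-[330,220]+.4)*5)
E
```

```text
6.3 [ 0.52804485 -0.22018183  0.16479234] [ 0.92575814  0.70964245 -0.05372977] 0.5282444183820064 [-0.572  0.104  1.876 -0.     1.162 -1.831]
[[0.0003, -0.9518, 0.3068], [-0.0003, 0.3068, 0.9518], [-1.0, -0.0004, -0.0002]]
0 -1 -1 [419.98508798 515.18600922]
0 -1 1 [348.95919818 543.51943669]
0 1 -1 [327.35162196 409.69314005]
0 1 1 [258.27191651 435.90959792]
0.03 -1 -1 [429.00161392 432.17775222]
0.03 -1 1 [356.41643558 460.33688696]
0.03 1 -1 [333.96128554 327.69110808]
0.03 1 1 [263.40574941 353.70284731]
```

View pics/c5.png

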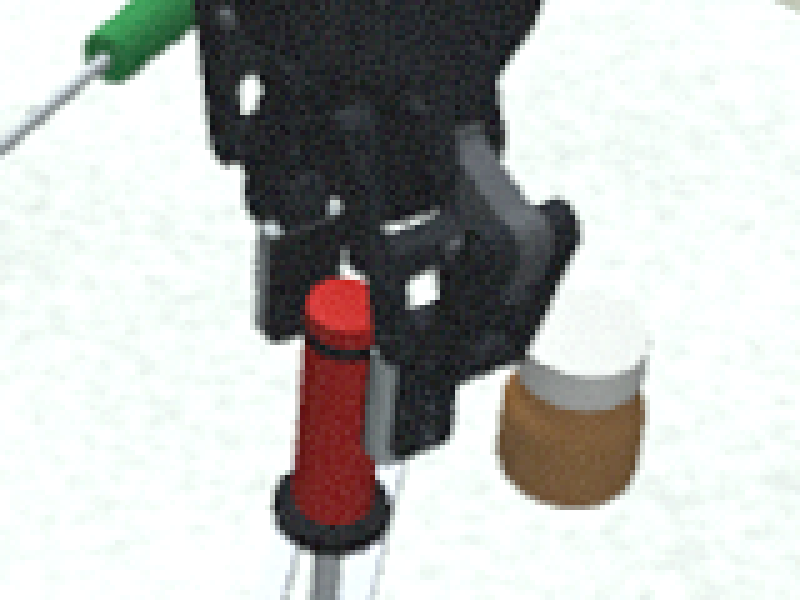

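The tips again sit about 30 mm above where the TCP reading would put them, with the handle correctly between them. The probe's starting height is known, so I'll track its height by relative motion and by camera. Now 8 mm further down, which still clears under either reading, and grip.

Call:
move_arm(commands=[0.16,0,0,0,0.16,0,0,0,0,0,0,0,0,0,0,0])

```text
time: 6.85
eef_pos: [0.5279, -0.2201, 0.1565]
tcp_rot: [-0.416, 0.572, 0.416, 0.572]
contact_force: [-0.6, -0.3, 0.5]
opening: 0.524
```

Call:
move_arm(commands=[0,0,0,0,0,0,0,0,0,0,0,0,0,0,0,0,0,0,0,0,0,0,0,0], jaw=0, force=50)

```text
time: 7.6
eef_pos: [0.528, -0.2201, 0.1568]
tcp_rot: [-0.416, 0.571, 0.416, 0.572]
contact_force: [-0.3, 0.7, 2.5]
opening: 0.241
```

```bash
python3 - <<'E'
from st import *
a=snap('side','s4.png')
f=lambda i,x,y:cv2.resize(i[y:y+120,x:x+160],None,fx=5,fy=5,interpolation=3)[:,:,::-1]
cv2.imwrite('pics/c6.png',cv2.convertScaleAbs(f(a,330,220),alpha=2))
E
```

```text
7.6 [ 0.52804541 -0.22007747  0.15680437] [-0.34574906  0.65870636  2.53877653] 0.24122772914456414 [-0.572  0.112  1.882  0.     1.147 -1.831]
[[0.0004, -0.9518, 0.3068], [-0.0001, 0.3068, 0.9518], [-1.0, -0.0004, 0.0]]
```

View pics/c6.png

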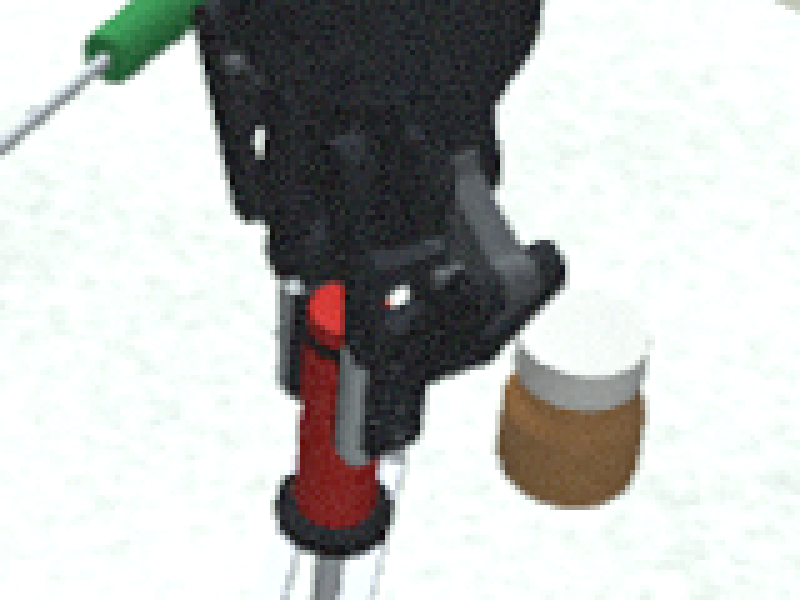

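The jaws stopped at about 21 mm on the upper half of the handle, and the probe is still upright. I'll lift straight up 135 mm.

Call:
move_arm(commands=[-0.1,0,0,0,-0.3,0,0,0,-0.5,0,0,0,-0.6,0,0,0,-0.6,0,0,0,-0.6,0,0,0,-0.6,0,0,0,-0.6,0,0,0,-0.6,0,0,0,-0.5,0,0,0,-0.3,0,0,0,-0.1,0,0,0,0,0,0,0,0,0,0,0])

```text
time: 9.4
eef_pos: [0.5277, -0.2199, 0.2908]
tcp_rot: [-0.416, 0.572, 0.417, 0.571]
contact_force: [0.5, 0.3, -0.9]
opening: 0.245
```

```bash
python3 - <<'E'
from st import *
a=snap('side','s5.png')
f=lambda i,x,y:cv2.resize(i[y:y+150,x:x+200],None,fx=4,fy=4,interpolation=3)[:,:,::-1]
cv2.imwrite('pics/c7.png',cv2.convertScaleAbs(f(a,310,190),alpha=2))
for z in (.155,.165,.175):print((proj('side',[.528,-.220,z])-[310,190]+.4)*4)
E
```

```text
9.4 [ 0.52765377 -0.21989047  0.29079232] [ 0.48602058  0.28286163 -0.86035788] 0.24515132178822632 [-0.572  0.008  1.743 -0.     1.392 -1.831]
[[-0.0012, -0.9518, 0.3068], [0.0007, 0.3068, 0.9518], [-1.0, 0.0013, 0.0003]]
[349.47190464 503.60287395]
[351.30632181 481.95786378]
[353.16817328 459.98914537]
```

View pics/c7.png

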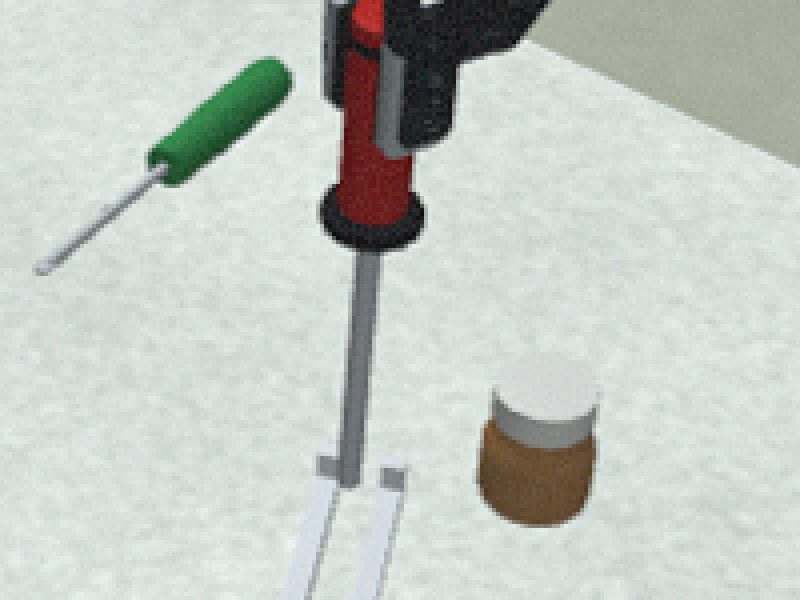

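The probe is clear above the hook. The tip shows at crop (349,486), which agrees with the expected (351,482) for a height of 0.165 m. I'll carry it to above the bridge.

Call:
move_arm(commands=[0,0.08,0.2,0,0,0.15,0.4,0,0,0.23,0.6,0,0,0.31,0.8,0,0,0.35,0.9,0,0,0.35,0.9,0,0,0.35,0.9,0,0,0.35,0.9,0,0,0.35,0.9,0,0,0.35,0.9,0,0,0.35,0.9,0,0,0.35,0.9,0,0,0.35,0.9,0,0,0.35,0.9,0,0,0.35,0.9,0,0,0.35,0.9,0,0,0.35,0.9,0,0,0.31,0.8,0,0,0.23,0.6,0,0,0.15,0.4,0])

```text
time: 11.95
eef_pos: [0.5033, 0.196, 0.2917]
tcp_rot: [-0.417, 0.571, 0.417, 0.571]
contact_force: [-0.6, -0.3, -1.0]
opening: 0.243
```

Call:
move_arm(commands=[0,0.1,0.25,0,0,0.02,0.1,0,0.2,0,0,0,0.5,0,0,0,0.6,0,0,0,0.5,0,0,0,0.2,0,0,0,0,0,0,0,0,0,0,0,0,0,0,0,0,0,0,0])

```text
time: 13.32
eef_pos: [0.5038, 0.2041, 0.242]
tcp_rot: [-0.416, 0.571, 0.416, 0.572]
contact_force: [0.5, 0.5, -2.3]
opening: 0.24
```

```bash
python3 - <<'E'
from st import *
a=snap('side','s6.png');b=snap('top','t6.png')
f=lambda i,x,y:cv2.resize(i[y:y+150,x:x+100],None,fx=4,fy=4,interpolation=3)[:,:,::-1]
cv2.imwrite('pics/c8.png',cv2.convertScaleAbs(np.hstack([f(a,150,120),f(b,160,200)]),alpha=2))
zt=.03+s['eef_pos'][2]-.1568;print('tip z',zt)
for z in (zt,zt+.11,zt+.116):print((proj('side',[s['eef_pos'][0],s['eef_pos'][1],z])-[150,120]+.4)*4)
to(.504,.205,s['eef_pos'][2])
E
```

```text
13.325 [0.50376945 0.20414858 0.24199061] [ 0.52992549  0.54150485 -2.34929321] 0.23962513985670642 [ 0.198 -0.029  1.867  0.     1.302 -1.061]
[[0.0007, -0.9518, 0.3067], [0.0001, 0.3067, 0.9518], [-1.0, -0.0006, 0.0004]]
tip z 0.11519061132058206
[198.93025305 393.75240911]
[163.30140818 176.97691331]
[161.22315963 164.3322889 ]
units [0.   0.   0.04]
```

View pics/c8.png

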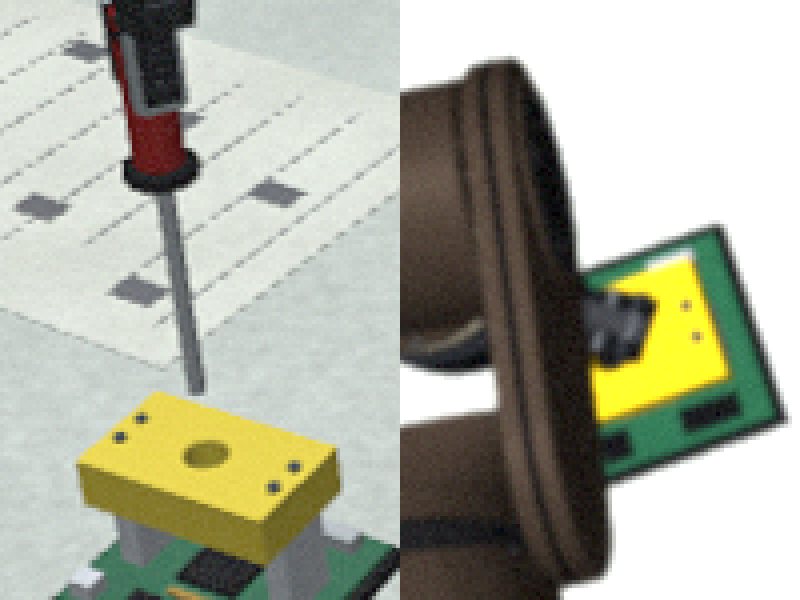

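```bash
python3 - <<'E'
from st import *
a=cv2.imread('pics/s6.png')
f=lambda i,x,y,w,h,k:cv2.resize(i[y:y+h,x:x+w],None,fx=k,fy=k,interpolation=cv2.INTER_CUBIC)
cv2.imwrite('pics/c9.png',cv2.convertScaleAbs(f(a,170,190,66,60,12),alpha=2))
b=cv2.imread('pics/t0.png' if 0 else 'pics/top0.png')
cv2.imwrite('pics/c10.png',cv2.convertScaleAbs(f(b,190,265,50,45,12),alpha=2))
E
```

```text
13.425 [0.50368092 0.20413609 0.24181911] [-0.29742572 -0.31455141 -0.86964683] 0.24234461254226167 [ 0.198 -0.029  1.867  0.     1.302 -1.061]
[[0.0004, -0.9518, 0.3067], [0.0001, 0.3067, 0.9518], [-1.0, -0.0003, 0.0002]]
```

View pics/c9.png

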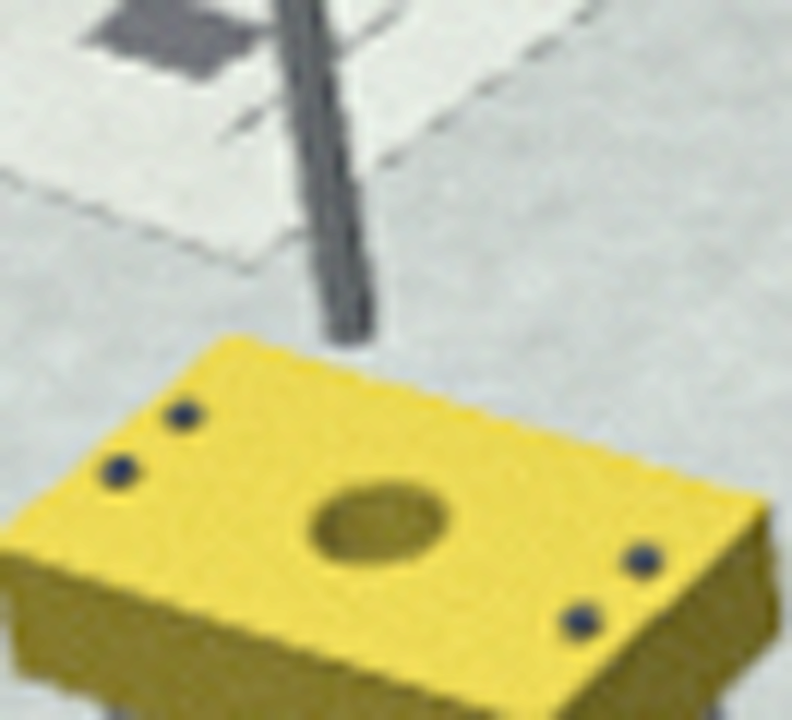

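View pics/c10.png

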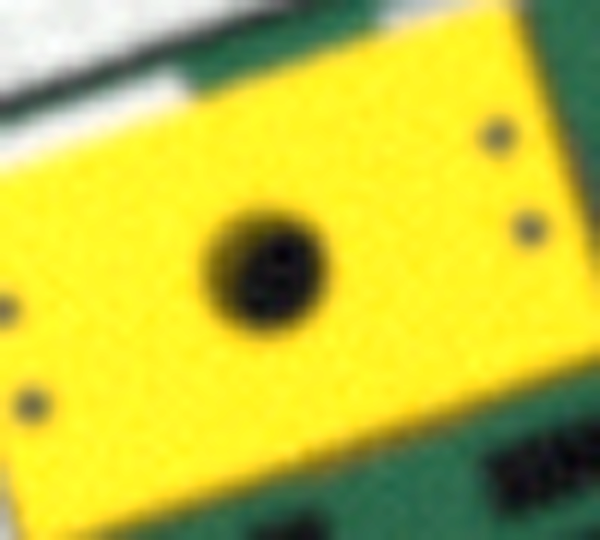

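```bash
python3 - <<'E'
from st import *
h=atz('side',201.12,233.2,.08);print('hole side',h,'top',atz('top',211.8,287.1,.08))
zt=.03+.2419-.1568
for z in(zt-.002,zt,zt+.002):
    t=atz('side',198.7,217.1,z);print(z,'tip side',t,'need',h-t)
E
```

```text
13.425 [0.50368092 0.20413609 0.24181911] [-0.29742572 -0.31455141 -0.86964683] 0.24234461254226167 [ 0.198 -0.029  1.867  0.     1.302 -1.061]
[[0.0004, -0.9518, 0.3067], [0.0001, 0.3067, 0.9518], [-1.0, -0.0003, 0.0002]]
hole side [0.50411596 0.20717229 0.08      ] top [0.50420298 0.20422065 0.08      ]
0.11310000000000003 tip side [0.50618613 0.20991172 0.1131    ] need [-0.00207017 -0.00273944 -0.0331    ]
0.11510000000000004 tip side [0.50472637 0.20740652 0.1151    ] need [-0.00061041 -0.00023424 -0.0351    ]
0.11710000000000004 tip side [0.50326662 0.20490133 0.1171    ] need [ 0.00084934  0.00227096 -0.0371    ]
```

Tip and hole line up within about 1 mm in the side view (hole at (201.1,233.2), tip at (198.7,217.1)), and the top view agrees. I'll go down to just above the hole and check again.

Call:
move_arm(commands=[0.2,0,0,0,0.3,0,0,0,0.3,0,0,0,0.2,0,0,0,0.1,0,0,0,0,0,0,0,0,0,0,0,0,0,0,0])

```text
time: 14.42
eef_pos: [0.5038, 0.2041, 0.2144]
tcp_rot: [-0.416, 0.571, 0.416, 0.572]
contact_force: [0.9, -0.4, -1.6]
opening: 0.245
```

```bash
python3 - <<'E'
from st import *
a=snap('side','s7.png')[:,:,::-1]
f=lambda i,x,y,w,h,k:cv2.resize(i[y:y+h,x:x+w],None,fx=k,fy=k,interpolation=cv2.INTER_CUBIC)
cv2.imwrite('pics/c11.png',cv2.convertScaleAbs(f(a,170,190,66,60,12),alpha=2))
zt=.03+s['eef_pos'][2]-.1568;h=atz('side',201.12,233.2,.08)
print(zt,'want tip at',(proj('side',[h[0],h[1],zt])-[170,190]+.46)*12)
E
```

```text
14.425 [0.50380828 0.20411997 0.21443762] [ 0.94200171 -0.42455655 -1.63926934] 0.24500345200480897 [ 0.198 -0.007  1.897 -0.     1.251 -1.061]
[[0.0007, -0.9518, 0.3068], [0.0001, 0.3068, 0.9518], [-1.0, -0.0006, 0.0003]]
0.08763761683943952 want tip at [372.20336023 483.02683093]
```

View pics/c11.png

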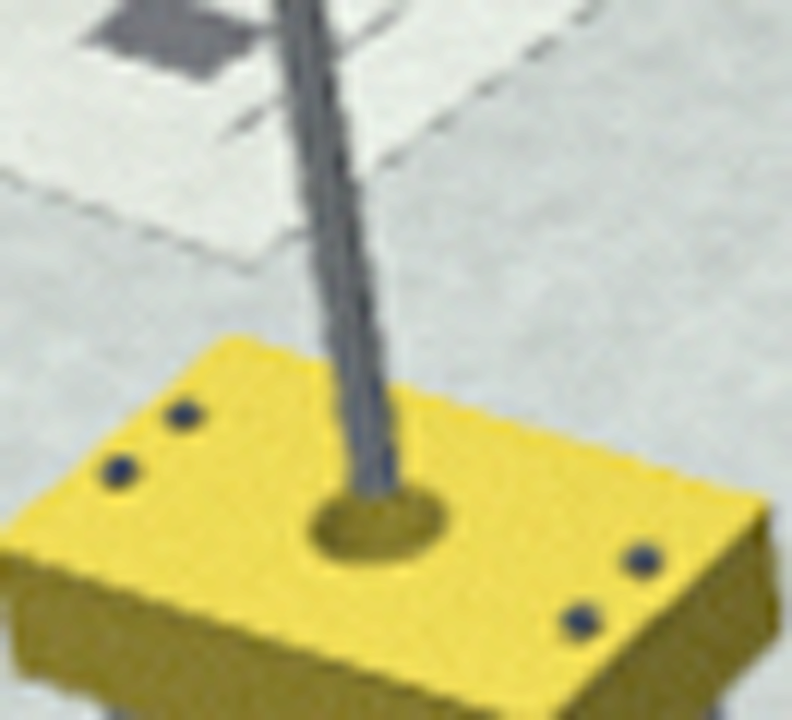

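The tip is at crop (376,483) and the target is (372,483), so it's within about 0.5 mm. I'll lower it partway into the hole and check.

Call:
move_arm(commands=[0.1,0,0,0,0.2,0,0,0,0.2,0,0,0,0.2,0,0,0,0.1,0,0,0,0,0,0,0,0,0,0,0])

```text
time: 15.35
eef_pos: [0.5037, 0.2041, 0.1943]
tcp_rot: [-0.416, 0.571, 0.416, 0.572]
contact_force: [-0.4, -0.9, -0.8]
opening: 0.244
```

```bash
python3 - <<'E'
from st import *
a=snap('side','s8.png')[:,:,::-1]
f=lambda i,x,y,w,h,k:cv2.resize(i[y:y+h,x:x+w],None,fx=k,fy=k,interpolation=cv2.INTER_CUBIC)
cv2.imwrite('pics/c12.png',cv2.convertScaleAbs(f(a,170,190,66,60,12),alpha=2))
E
```

```text
15.35 [0.50374954 0.2041093  0.19428063] [-0.43260973 -0.93367539 -0.75940366] 0.24439642989958116 [ 0.198  0.011  1.917 -0.     1.214 -1.061]
[[0.0004, -0.9518, 0.3068], [0.0001, 0.3068, 0.9518], [-1.0, -0.0003, 0.0002]]
```

View pics/c12.png

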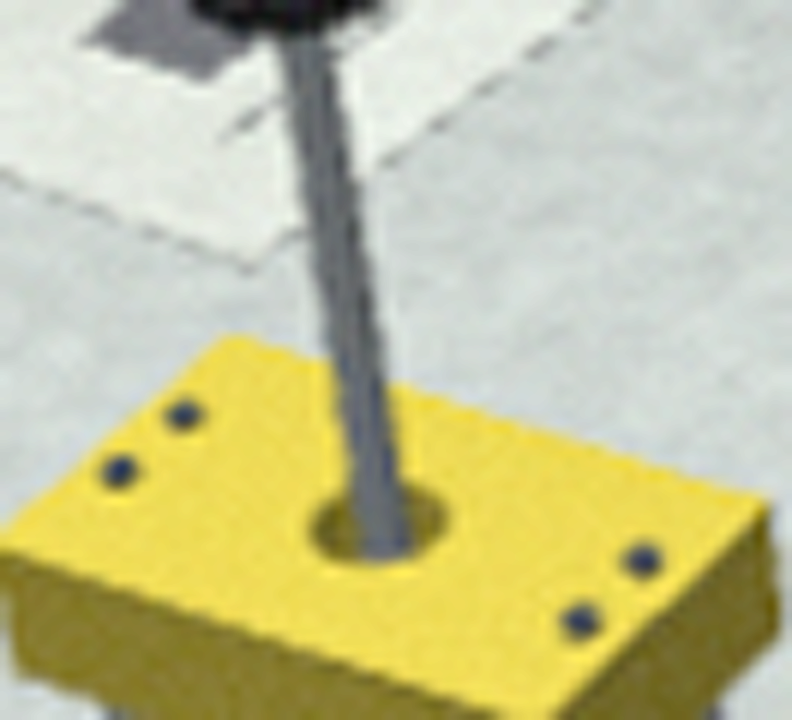

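The stem crosses the mouth at x = 381 and the hole centre is at 379, so it's centred, with the tip inside. I'll lower the last 32 mm.

Call:
move_arm(commands=[0.1,0,0,0,0.2,0,0,0,0.2,0,0,0,0.2,0,0,0,0.2,0,0,0,0.2,0,0,0,0.1,0,0,0,0.08,0,0,0,0,0,0,0,0,0,0,0,0,0,0,0,0,0,0,0])

```text
time: 16.9
eef_pos: [0.5037, 0.2041, 0.1622]
tcp_rot: [-0.416, 0.572, 0.416, 0.572]
contact_force: [-0.9, 0.6, -1.1]
opening: 0.242
```

```bash
python3 - <<'E'
from st import *
a=snap('side','s9.png')[:,:,::-1]
f=lambda i,x,y,w,h,k:cv2.resize(i[y:y+h,x:x+w],None,fx=k,fy=k,interpolation=cv2.INTER_CUBIC)
cv2.imwrite('pics/c13.png',cv2.convertScaleAbs(f(a,150,170,100,75,8),alpha=2))
zt=.03+s['eef_pos'][2]-.1568;h=atz('side',201.12,233.2,.08)
print(zt)
for z in(.08,zt+.11,zt+.116):print(z,(proj('side',[h[0],h[1],z])-[150,170]+.44)*8)
E
```

```text
16.9 [0.50367429 0.20408473 0.16219887] [-0.90333898  0.64739203 -1.14451486] 0.24176581380063514 [ 0.198  0.043  1.945 -0.     1.153 -1.061]
[[0.0002, -0.9518, 0.3068], [0.0, 0.3068, 0.9518], [-1.0, -0.0002, 0.0001]]
0.03539887479258272
0.08 [412.48 509.12]
0.14539887479258273 [372.64447517 268.02369967]
0.15139887479258274 [368.8410677  245.00436017]
```

View pics/c13.png

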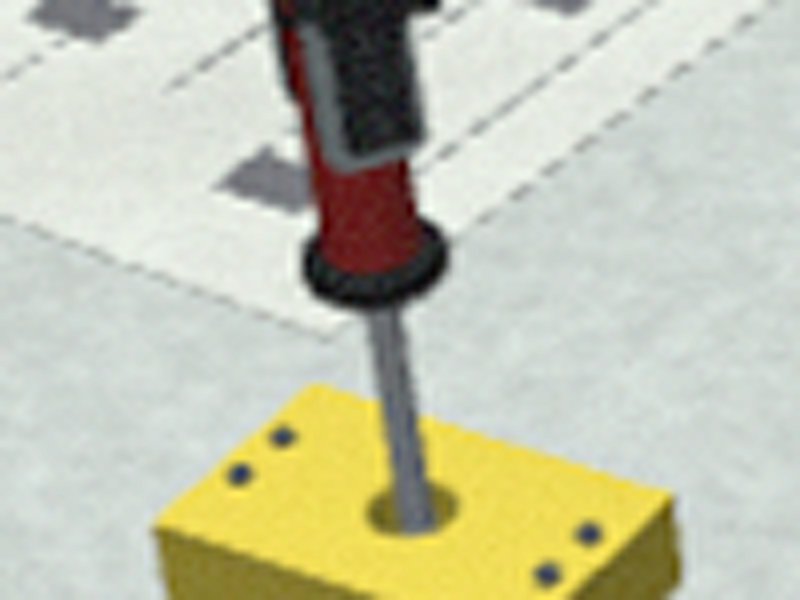

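View pics/s9.png

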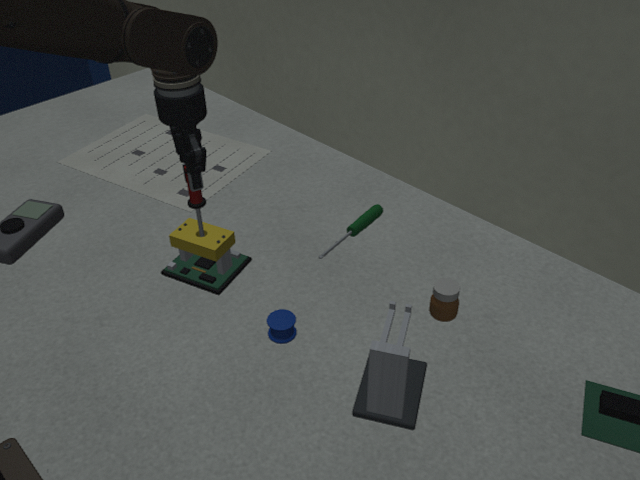

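The stem runs through the hole at crop (412,510), as predicted. The collar's lower rim at v = 312 matches a tip height of about 0.035 m, and the bystanders haven't moved. Handing in.

```bash
python3 -c "
from plant import ctrl
print(ctrl.get_state()['dq'].round(4),ctrl.sign_off())"
```

```text
the job is handed in; nothing more can be done
[-0.0007  0.0019  0.002   0.0002 -0.0002  0.0022] None
```

I lifted the probe straight up off its hook, carried it over the bridge and lowered its stem through the guide hole. I handed the job in at about 17 s with the probe still gripped there; no verdict is reported.

**Last checks:**
- **Tip height:** the tip is at about 0.035 m, roughly mid-way between the chip (0.016 m) and the underside of the bridge (0.055 m). That height comes from the known hanging height plus the measured motion. The collar's position in the picture agrees.
- **Centring:** the stem is centred in the hole to about 1 mm in the side view. The arm hid the hole from the top camera, so the tip could only be checked there against the hole position measured at the start; the arm's reading agreed to about 1 mm.
- **Upright and still:** the tool is vertical, the stem's slope in the picture matches a vertical axis, and joint speeds were near zero.
- **Contact:** force readings stayed at noise level (1–2 N) throughout the lowering. That noise is above the 0.3 N contact limit, so "no touch" rests on the pictures.
- **Bystanders:** the spool, screwdriver and jar look unmoved in the side view.

**One disagreement:** in the side pictures the fingertips sat about 30 mm higher than the TCP reading and stated tool geometry imply. I could not explain it. I set the grasp height from the pictures, so the grip is on the upper half of the handle, and I tracked the probe by relative motion instead.

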